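# Lock the cell stage with its thumb wedge

## Task

Two small slide stages stand on the bench. On the one that carries the square cell holder with the cuvette (not the one with the round glass dish), slide the bar home by its round knob until it touches the end stop, then push that stage's thumb wedge up its ramp until it jams firmly against the bar, so that the bar is locked. Leave the bar and the wedge of the dish stage as they are.

Things in the scene. Friction and masses are not known exactly. Their poses are not given: they have to be found in the camera images.
- cell_stage: fixed stage to lock: aluminium plate 125x262x12 mm, origin at the centre of its underside on the bench; x away from the robot, y left along the bar, z up (turned up to 0.2 rad). Steel bar 30x190 mm along y at x = 35 mm, top at z 28 mm, with a black square cell holder and upright cuvette (top z 80) left of its middle; end stop at the +y end. Wedge between bar and ramp fence, on the robot's side
- cell_knob (a point): centre (z 55 mm) of the free part of the upright round black knob near the right (-y) end of the cell stage's bar: 16 mm in diameter, free from z 33 mm (above its 24 mm foot disc) to z 76 mm. Moves with the bar. Save for tab, holder and cuvette, the rest of the stage is below z 42 mm
- cell_bar (a joint): sliding bar of the cell stage, m: gap between the bar's left end and the end stop. 0 = home, touching the stop; starts at 0.025 to 0.05. It closes as the bar slides along the stage's +y. About 2 N of friction; stays where it is left
- cell_tab (a point): centre (z 55 mm) of the free part of the upright black thumb tab on the dark steel wedge of the cell stage: 20 mm (stage x) by 14 mm (stage y), free from z 30 mm to z 78 mm. Moves with the wedge
- cell_wedge (a joint): thumb wedge of the cell stage, m: travel up the ramp; starts at 0 to 0.012, its face meets the bar at about 0.038 and jams there. It travels along the stage's +y slanted 12 degrees towards +x: (sin 12, cos 12) in the stage's x, y. About 1.5 N to slide; once it meets the bar a push of 10 to 20 N along the ramp jams it and it holds by its own friction
- dish_knob (a point): the same knob on the bar of the other stage, an equal one whose bar carries a round glass dish (60 mm) on a round table in place of the cell holder; leave it alone
- dish_tab (a point): the same thumb tab on the wedge of the dish stage; leave it alone

How it is judged:
By the outcome, as a careful person would: the job done as asked, in the order asked, and still so for the second after the job is handed in, with the robot touching nothing.
It also fails if it takes over 38 s, if anything falls off the work surface, if the arm or the gripper's body presses on something with over 40 N, if the wrist force passes 120 N, or if a joint passes its speed limit or range.

## Robot

A 6-joint arm with a two-finger parallel gripper is mounted at the origin on a cart in front of the work surface, level with it; the furniture and walls round the work are solid. World frame = base frame: x ahead of the robot, y to its left, z up, the work surface at z = 0. Lengths are in m, angles in rad, forces in N, time in s.
With the tool pointing down it reaches from about 0.3 to 0.85 m from the base axis. Payload 4.2 kg.
Tool frame: the origin (TCP) lies between the finger pads; the fingertips stand 8 mm ahead of it and the grasp point (between the pads) lies 11 mm behind it (ctrl.tips_ahead is the distance from the TCP to the fingertips, in m); z points along the fingers, y is the line along which they close (so a half turn about z gives the same grasp; the last joint's range is limited). The gripper opens to 91 mm and grips with 3 to 60 N. Pads are 32 mm wide; open, the fingers measure 118 mm over their backs; the gripper's body (76 mm by 178 mm) begins 60 mm behind the grasp point.
Start: joints at [-1.302, 0.32, 1.565, -0, 1.257, -0.02], TCP at [0.164, -0.551, 0.222] pointing down, gripper open.
Joint ranges: [-3.11, 3.11], [-0.84, 2.01], [0.21, 2.61], [-1.34, 4.49], [0.05, 2.63], [-2.56, 2.56]. Speed limits (rad/s): [2.57, 2.57, 3.14, 3.14, 3.14, 3.14].

## Interface

Orientations are given as a unit quaternion [x, y, z, w].
In Python, from cell import ctrl, cams, ticket gives the robot as it stands.
- The arm moves only by the tool step_arm, never from a script. Its argument "series" is a list of rows, each a list of 7 numbers: the turn, a rotation vector about the world's x, y, z in degrees, then the shift along the world's x, y, z in cm, then the opening, from 0 (shut) to 1 (fully open). A call has 1 to 12 rows; each row is the pose to reach, as a shift and turn from the pose commanded when the call began; what a row does not reach only later rows make up. A row lasts 1/8 s, in which the tool goes at most 62.5 mm and 10.7 degrees, less where a joint would pass 70% of its speed; a pose out of reach is approached as far as the arm can. A call with a gripper value outside its range is refused whole. The fingers move at their own pace and stop on an object; "newtons" is the grip in N (left out, the last holds). Time passes only in rows, so rows that repeat a pose let the fingers close. It gives the time, the measured TCP pose, the force, the opening and the grip force at its end, in the units of the state.
- ctrl.get_state(): the state, without advancing time (a new reading comes with each control period).
- cams.get_image(name): name is "side" or "top"; returns a dict with "image" (420x560x3 uint8, red, green, blue), "z_map" (420x560 float32, m along the optical axis (not along the pixel's ray), 0 where there is no reading), "intrinsics" (3x3 intrinsics, pixels), "cam_to_world" (4x4, takes a point from camera to world coordinates). Camera axes: x right, y down, z forward; pixel columns grow to the right and rows downward; lengths in m; the calibration is good to about 2 mm. A picture is of the moment at which its call begins.
- ticket.hand_in(): hands the job in; it is judged then, once.
The state is a dict: "t": time; "joints": joint angles; "dq": joint speeds; "effort": joint torques, N m; "ee_pos": TCP position; "orientation": TCP orientation; "ft_force": force on the tool from outside, world axes, zero at the start; "ft_torque": the same for the moment, N m; "gripper_width": finger opening in m; "finger_force": force on a finger pad.
Only numpy, scipy, OpenCV 4.12 (cv2) and the standard library are available. Lean on these libraries where they do the work, as an engineer would, in place of code of your own. Each camera call takes 0.05 s, during which the arm holds its last target. There are 200 camera calls.

## Working session

There is one attempt and no reset: what is moved stays moved. The work goes in short steps, Python scripts to look and compute and a tool call to move; the robot and the scene stay as the last step left them, time stands still between calls to the robot, and variables do not carry over. Pictures are saved under pics/ and viewed, at most 10 in all, crops included, and the job is handed in when it is done.

Besides the shell and the picture viewer there is one more tool, called after "Request:" in YAML: its name, and indented under it one key for each argument. step_arm: Moves the arm, as the interface text tells. Its arguments: {"type":"object","properties":{"series":{"type":"array"},"newtons":{"type":"number"}},"required":["series"]}

```bash
mkdir -p pics
python3 - <<'E'
from cell import ctrl,cams
import cv2,numpy as np
s=ctrl.get_state();print(s['t'],s['ee_pos'],s['orientation'],s['gripper_width'],ctrl.tips_ahead)
for n in('top','side'):
    d=cams.get_image(n);cv2.imwrite(f'pics/{n}0.png',d['image'][:,:,::-1])
    np.savez(f'{n}0.npz',**d);print(n,d['cam_to_world'].round(3).tolist(),d['intrinsics'].tolist())
E
```

```text
0.0 [ 0.16362037 -0.55071658  0.22111888] [ 9.89593383e-01  1.43889374e-01 -1.09833006e-04 -8.78681542e-04] 0.09134949234909358 0.008
top [[0.029, -0.976, 0.214, 0.303], [-1.0, -0.029, 0.002, -0.009], [0.004, -0.214, -0.977, 0.952], [0.0, 0.0, 0.0, 1.0]] [[425.06058962557177, 0.0, 281.5133116363044], [0.0, 425.06058962557177, 202.92527867370134], [0.0, 0.0, 1.0]]
side [[1.0, 0.025, -0.013, 0.522], [0.023, -0.476, 0.879, -0.771], [0.016, -0.879, -0.477, 0.455], [0.0, 0.0, 0.0, 1.0]] [[420.0488807395317, 0.0, 278.365616667528], [0.0, 420.0488807395317, 213.4128798447982], [0.0, 0.0, 1.0]]
```

View pics/top0.png

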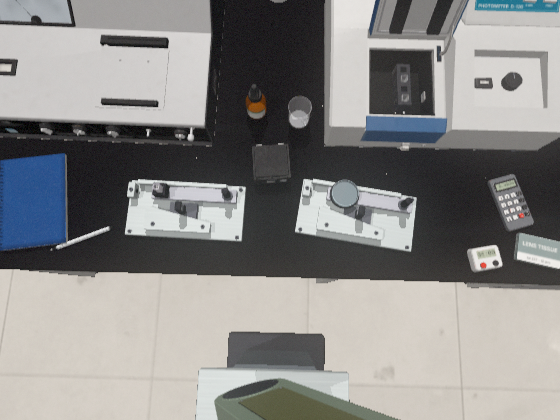

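View pics/side0.png

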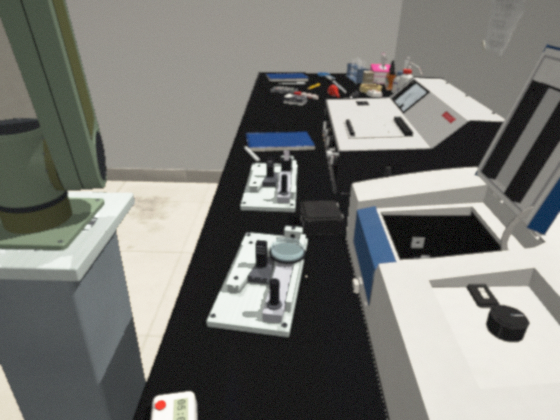

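The top view shows the cell stage on the left (cols 125-245, rows 180-240), with its knob near (228,194) and tab near (180,208). The dish stage is on the right, with the dish at (344,194).

```bash
cat > h.py <<'E'
import numpy as np
def pts(d):
    K=d['intrinsics'];z=d['z_map'];v,u=np.indices(z.shape)
    p=np.stack([(u-K[0,2])*z/K[0,0],(v-K[1,2])*z/K[1,1],z,np.ones_like(z)],-1)
    w=(p@d['cam_to_world'].T)[...,:3];w[z==0]=np.nan
    return w
E
python3 - <<'E'
import numpy as np,cv2
from h import pts
d=np.load('top0.npz');im=d['image'][:,:,::-1]
w=pts(d)
c=im[172:248,118:252];cv2.imwrite('pics/c1.png',cv2.resize(c,None,fx=5.9,fy=5.9,interpolation=cv2.INTER_CUBIC))
m=np.zeros(w.shape[:2],bool);m[172:248,118:252]=1
# plate: points z>0.006 
P=w[m&(w[...,2]>0.007)]
r=cv2.minAreaRect(P[:,:2].astype(np.float32));print('rect',r,len(P))
pl=w[m&(abs(w[...,2]-.012)<.004)];print('plate z',np.median(pl[:,2]));print('rect plate',cv2.minAreaRect(pl[:,:2].astype(np.float32)))
hi=m&(w[...,2]>0.048)
n,l=cv2.connectedComponents(hi.astype(np.uint8))
for i in range(1,n):
    q=w[l==i];vu=np.argwhere(l==i)
    print(i,len(q),'uv',vu.mean(0)[::-1].round(1),'med',np.median(q,0).round(4),'min',q.min(0).round(3),'max',q.max(0).round(3))
print('z map');print((w[184:216:2,150:236:3,2]*1000).round())
E
```

```text
rect ((0.48829641938209534, 0.20982776582241058), (0.2626150846481323, 0.12529374659061432), 88.35563659667969) 6444
plate z 0.011876690924160882
rect plate ((0.48833340406417847, 0.20982670783996582), (0.2626150846481323, 0.12521974742412567), 88.35563659667969)
1 189 uv [159.2 188.4] med [0.5223 0.2564 0.0591] min [0.509 0.246 0.048] max [0.538 0.275 0.083]
2 65 uv [225.2 191.4] med [0.5182 0.1142 0.0739] min [0.513 0.108 0.049] max [0.528 0.123 0.079]
3 100 uv [178.9 206.3] med [0.4824 0.2093 0.076 ] min [0.474 0.204 0.048] max [0.493 0.22  0.081]
z map
[[25. 80. 72. 77. 58. 59. nan 35. 32. 32. 30. 31. 33. 30. 34. 31. 34. 33.
  33. 33. 34. 32. 30. 34. 32. 33. -1. -3.  1.]
 [12. 79. 65. 78. 56. 62. 35. 30. 26. 30. 30. 31. 25. 24. 26. 30. 32. 32.
  35. 33. 36. 31. 33. 32. 32. 31. 11.  9. 12.]
 [12. 82. 79. 75. 53. 55. 35. 26. 29. 31. 29. 30. 26. 29. 29. 28. 31. 28.
  28. 28. 28. 28. 25. 29. 75. 74. 14. 11. 14.]
 [13. 58. 62. 65. 50. 58. 34. 31. 27. 28. 27. 28. 27. 28. 31. 28. 27. 32.
  27. 28. 27. 30. 29. 31. 73. 79. 76. 28. 28.]
 [13. 56. 55. 58. 56. 54. 30. 29. 26. 27. 28. 26. 26.
[... 699 characters left out ...]
nan 27. 29. 75. 80. 63. 27. 29. 30. 33. 15. 15.
  11. 13. 13. 13. 13. 15. 11. 12. 14. 11. 13.]
 [29. 11. 14. 12.  8. 14. 12. 31. 73. 78. 76. 56. 28. 28. 30. 30. 13.  9.
  12. 10. 12. 13. 10. 14. 15. 11.  8. 10. 13.]
 [28. 29. 33. 12. 10. 14. 11. 30. 76. 79. 77. 56. 27. 28. 30. 27. 14. 12.
   8. 12. 11. 12. 12. 11. 13. 15. 11. 14. 13.]
 [31. 28. 33. 27. 33. 33. 13. 27. 29. 71. 70. 54. 25. 28. 28. 27. 12. 10.
  12. 13. 13. 11. 11. 12. 10. 11. 11. 15. 14.]
 [30. 29. 30. 28. 33. 31. 29. 30. 25. 29. 49. 47. 27. 29. 29. 29. 10. 13.
  12. 12.  9. 13. 14. 12. 14. 11. 12. 14. 10.]
 [32. 27. 32. 30. 30. 30. 32. 29. 30. 31. 28. 31. 30. 30. 27. 26. 10. 12.
  10. 12. 10. 13. 10. 11. 10. 12.  8. 10. 11.]]
```

View pics/c1.png

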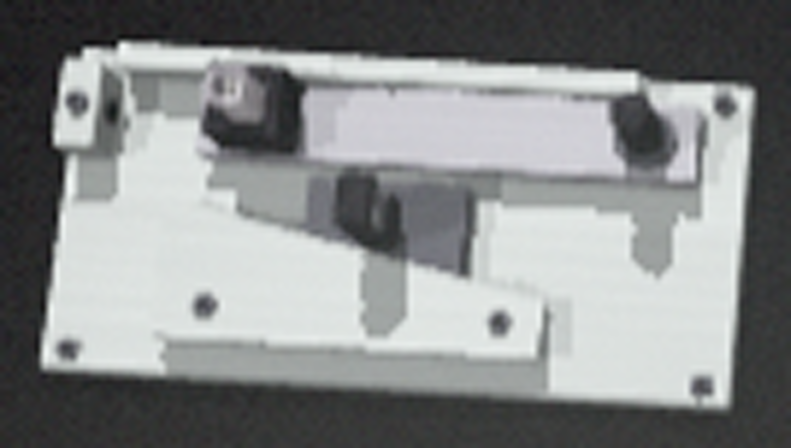

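The crop shows the holder at upper left, the knob near (645,125), the tab near (370,205), and the bar's left end about 40 mm from the stop. The plate measures 262x125 mm with its top at z 12 mm, which matches the given sizes. The stage is at (0.488, 0.210), yaw -1.6°. The knob centre is about (0.5205, 0.115), at stage x about 0.035 as it should be, and the tab is about (0.4835, 0.212). I'll go above the knob, with the fingers closing along the bar.

Request:
step_arm:
  series:
    - [0,0,-9,17,33,0,0.5]
    - [0,0,-18,35.7,66.6,0,0.5]
    - [0,0,-18,35.7,66.6,0,0.5]
    - [0,0,-18,35.7,66.6,0,0.5]
    - [0,0,-18,35.7,66.6,0,0.5]
    - [0,0,-18,35.7,66.6,0,0.5]
    - [0,0,-18,35.7,66.6,0,0.5]
    - [0,0,-18,35.7,66.6,0,0.5]
    - [0,0,-18,35.7,66.6,0,0.5]
    - [0,0,-18,35.7,66.6,0,0.5]
    - [0,0,-18,35.7,66.6,0,0.5]
    - [0,0,-18,35.7,66.6,0,0.5]
  newtons: 20

```text
t: 1.6
ee_pos: [0.5186, 0.1118, 0.2217]
orientation: [1.0, -0.012, -0.0, 0.0]
ft_force: [1.1, -0.8, 0.6]
gripper_width: 0.0458
finger_force: 0.0
```

Request:
step_arm:
  series:
    - [0,0,0,0,0,-5,0.5]
    - [0,0,0,0,0,-10,0.5]
    - [0,0,0,0,0,-13,0.5]
    - [0,0,0,0,0,-13,0.5]

```text
t: 2.1
ee_pos: [0.516, 0.1095, 0.0896]
orientation: [1.0, -0.013, -0.003, 0.001]
ft_force: [-0.3, -0.1, -0.3]
gripper_width: 0.0459
finger_force: 0.0
```

Run:
```python
from cell import ctrl,cams
import cv2
s=ctrl.get_state();print(s['t'],s['ee_pos'],s['ft_force'])
d=cams.get_image('side');a=cv2.resize(d['image'][130:230,220:330,::-1],None,fx=5,fy=5,interpolation=3)
cv2.imwrite('pics/s1.png',a)
```

```text
2.1 [0.51603334 0.10948769 0.0896169 ] [-0.28752813 -0.10945011 -0.29132941]
```

View pics/s1.png

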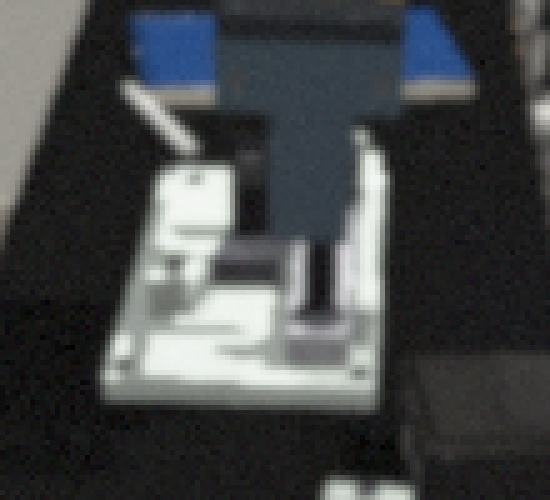

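The side view shows the finger (col 312) about 4 mm short in x of the knob (col 320). I'll correct that while descending, then grip.

Request:
step_arm:
  series:
    - [0,0,0,0.4,0.6,0,0.5]
    - [0,0,0,0.4,0.6,-2,0.5]
    - [0,0,0,0.4,0.6,-3.8,0.5]
    - [0,0,0,0.4,0.6,-3.8,0.5]
    - [0,0,0,0.4,0.6,-3.8,0.0]
    - [0,0,0,0.4,0.6,-3.8,0.0]
    - [0,0,0,0.4,0.6,-3.8,0.0]
    - [0,0,0,0.4,0.6,-3.8,0.0]
  newtons: 15

```text
t: 3.15
ee_pos: [0.5224, 0.1158, 0.0545]
orientation: [1.0, -0.013, 0.001, -0.0]
ft_force: [0.1, -0.4, 2.3]
gripper_width: 0.0153
finger_force: 15.0
```

Request:
step_arm:
  series:
    - [0,0,0,0.03,0.8,0,0]
    - [0,0,0,0.05,1.6,0,0]
    - [0,0,0,0.07,2.4,0,0]
    - [0,0,0,0.07,2.4,0,0]

```text
t: 3.65
ee_pos: [0.5232, 0.1413, 0.0545]
orientation: [1.0, -0.013, 0.001, -0.001]
ft_force: [-1.0, 2.1, 4.8]
gripper_width: 0.0158
finger_force: 15.0
```

Run:
```python
from cell import cams
import cv2
d=cams.get_image('top');cv2.imwrite('pics/t1.png',cv2.resize(d['image'][172:248,118:252,::-1],None,fx=5.9,fy=5.9,interpolation=3))
```

```text
(no output)
```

View pics/t1.png

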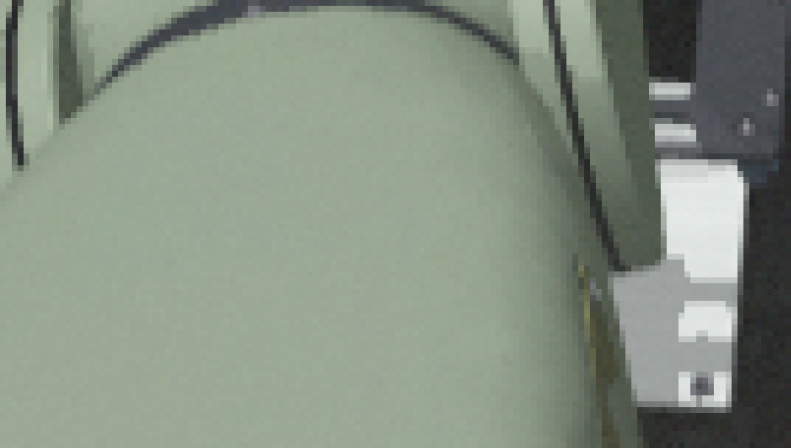

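The arm blocks the top view, so I'll go on by force. The y force is odd in sign (+2), so I'm watching how it changes. Moving in smaller steps.

Request:
step_arm:
  series:
    - [0,0,0,0.01,0.3,0,0]
    - [0,0,0,0.02,0.6,0,0]
    - [0,0,0,0.02,0.6,0,0]

```text
t: 4.08
ee_pos: [0.5234, 0.1465, 0.0545]
orientation: [1.0, -0.013, 0.001, -0.0]
ft_force: [-0.2, -0.0, 5.9]
gripper_width: 0.0154
finger_force: 15.0
```

Request:
step_arm:
  series:
    - [0,0,0,0.01,0.2,0,0]
    - [0,0,0,0.01,0.4,0,0]
    - [0,0,0,0.01,0.4,0,0]

```text
t: 4.45
ee_pos: [0.5235, 0.1504, 0.0545]
orientation: [1.0, -0.012, 0.001, -0.0]
ft_force: [-0.5, -1.7, 5.9]
gripper_width: 0.0159
finger_force: 15.0
```

Request:
step_arm:
  series:
    - [0,0,0,0,0.2,0,0]
    - [0,0,0,0.01,0.4,0,0]
    - [0,0,0,0.01,0.4,0,0]

```text
t: 4.82
ee_pos: [0.5234, 0.1506, 0.0545]
orientation: [1.0, -0.011, 0.0, 0.003]
ft_force: [1.3, -14.2, 7.6]
gripper_width: 0.0158
finger_force: 15.0
```

Request:
step_arm:
  series:
    - [0,0,0,0,0.2,0,0]
    - [0,0,0,0.01,0.3,0,0]
    - [0,0,0,0.01,0.3,0,0]

```text
t: 5.2
ee_pos: [0.5234, 0.1507, 0.0544]
orientation: [1.0, -0.01, -0.0, 0.006]
ft_force: [1.9, -23.8, 9.6]
gripper_width: 0.0156
finger_force: 15.0
```

The bar is home: the position stopped at y 0.1507 after 35 mm and the force climbed to 24 N. I'll relax the push, release and lift.

Request:
step_arm:
  series:
    - [0,0,0,-0.01,-0.5,0,0]
    - [0,0,0,-0.01,-0.5,0,0]
    - [0,0,0,-0.01,-0.5,0,0.5]
    - [0,0,0,-0.01,-0.5,0,0.5]
    - [0,0,0,-0.01,-0.5,0,0.5]
    - [0,0,0,-0.01,-0.5,3,0.5]
    - [0,0,0,-0.01,-0.5,6,0.5]
    - [0,0,0,-0.01,-0.5,6,0.5]

```text
t: 6.2
ee_pos: [0.5247, 0.1525, 0.116]
orientation: [1.0, -0.013, 0.002, -0.001]
ft_force: [0.3, -0.9, -0.8]
gripper_width: 0.0455
finger_force: 0.0
```

Request:
step_arm:
  series:
    - [0,0,0,-2,3,0,0.45]
    - [0,0,0,-4.1,5.9,0,0.45]
    - [0,0,0,-4.1,5.9,0,0.45]
    - [0,0,0,-4.1,5.9,-1.5,0.45]
    - [0,0,0,-4.1,5.9,-1.5,0.45]

```text
t: 6.82
ee_pos: [0.4813, 0.2097, 0.0969]
orientation: [1.0, -0.013, -0.002, 0.001]
ft_force: [0.3, -0.1, -0.7]
gripper_width: 0.0412
finger_force: 0.0
```

Run:
```python
from cell import cams
import cv2
d=cams.get_image('side');a=cv2.resize(d['image'][130:230,220:330,::-1],None,fx=5,fy=5,interpolation=3)
cv2.imwrite('pics/s2.png',a)
```

```text
(no output)
```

View pics/s2.png

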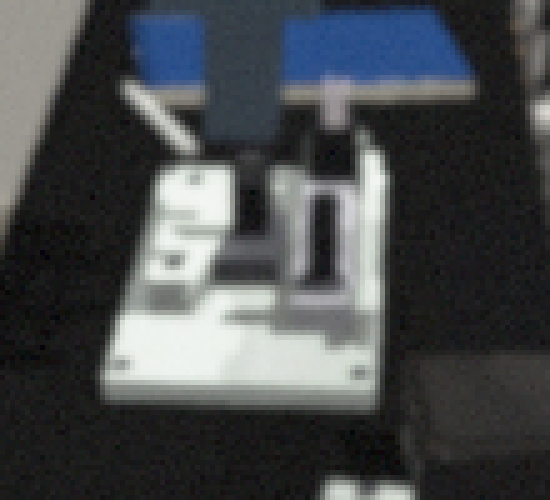

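The side view shows the bar stayed home, with the holder at the stop. The tab (col 252) stands just under the fingers (col 242), so I'll shift about 3 mm in x, descend and grip.

Request:
step_arm:
  series:
    - [0,0,0,0.3,0.2,0,0.45]
    - [0,0,0,0.3,0.2,-2,0.45]
    - [0,0,0,0.3,0.2,-4.2,0.45]
    - [0,0,0,0.3,0.2,-4.2,0.45]
    - [0,0,0,0.3,0.2,-4.2,0]
    - [0,0,0,0.3,0.2,-4.2,0]
    - [0,0,0,0.3,0.2,-4.2,0]
    - [0,0,0,0.3,0.2,-4.2,0]
  newtons: 20

```text
t: 7.88
ee_pos: [0.4857, 0.2129, 0.0577]
orientation: [1.0, -0.013, 0.001, -0.0]
ft_force: [1.3, 0.0, 3.8]
gripper_width: 0.0142
finger_force: 20.0
```

Gripped the tab (14.2 mm). Sliding along the ramp, world direction (0.235, 0.972).

Request:
step_arm:
  series:
    - [0,0,0,0.14,0.6,0,0]
    - [0,0,0,0.28,1.2,0,0]
    - [0,0,0,0.43,1.8,0,0]
    - [0,0,0,0.48,2.0,0,0]
    - [0,0,0,0.48,2.0,0,0]

```text
t: 8.5
ee_pos: [0.4908, 0.2339, 0.0577]
orientation: [1.0, -0.013, 0.001, -0.001]
ft_force: [0.8, 0.1, 5.0]
gripper_width: 0.0138
finger_force: 20.0
```

Request:
step_arm:
  series:
    - [0,0,0,0.05,0.2,0,0]
    - [0,0,0,0.1,0.4,0,0]
    - [0,0,0,0.1,0.4,0,0]

```text
t: 8.88
ee_pos: [0.4918, 0.2377, 0.0576]
orientation: [1.0, -0.013, 0.001, -0.0]
ft_force: [0.2, -0.5, 5.7]
gripper_width: 0.0138
finger_force: 20.0
```

Request:
step_arm:
  series:
    - [0,0,0,0.05,0.2,0,0]
    - [0,0,0,0.1,0.4,0,0]
    - [0,0,0,0.1,0.4,0,0]

```text
t: 9.25
ee_pos: [0.4923, 0.2402, 0.0576]
orientation: [1.0, -0.012, 0.0, 0.001]
ft_force: [0.7, -6.3, 6.3]
gripper_width: 0.014
finger_force: 20.0
```

Request:
step_arm:
  series:
    - [0,0,0,0.05,0.2,0,0]
    - [0,0,0,0.08,0.3,0,0]
    - [0,0,0,0.08,0.3,0,0]
  newtons: 30

```text
t: 9.62
ee_pos: [0.4924, 0.241, 0.0576]
orientation: [1.0, -0.012, -0.001, 0.003]
ft_force: [-0.1, -12.8, 8.9]
gripper_width: 0.0138
finger_force: 30.0
```

Request:
step_arm:
  series:
    - [0,0,0,0.05,0.2,0,0]
    - [0,0,0,0.05,0.2,0,0]

```text
t: 9.88
ee_pos: [0.4925, 0.2416, 0.0575]
orientation: [1.0, -0.011, -0.001, 0.004]
ft_force: [-0.9, -17.1, 11.6]
gripper_width: 0.0135
finger_force: 30.0
```

Request:
step_arm:
  series:
    - [0,0,0,0.05,0.2,0,0]
    - [0,0,0,0.08,0.3,0,0]
    - [0,0,0,0.08,0.3,0,0]
    - [0,0,0,0.08,0.3,0,0]

```text
t: 10.38
ee_pos: [0.4925, 0.2424, 0.0574]
orientation: [1.0, -0.011, -0.002, 0.006]
ft_force: [-0.8, -23.6, 14.7]
gripper_width: 0.0138
finger_force: 30.0
```

Jammed: it no longer moves and holds 24 N. I'll relax most of the push (staying slightly forward), release, lift and move clear of the view.

Request:
step_arm:
  series:
    - [0,0,0,-0.05,-0.2,0,0]
    - [0,0,0,-0.11,-0.45,0,0]
    - [0,0,0,-0.11,-0.45,0,0]
    - [0,0,0,-0.11,-0.45,0,0.35]
    - [0,0,0,-0.11,-0.45,0,0.35]
    - [0,0,0,-0.11,-0.45,0,0.35]
    - [0,0,0,-0.11,-0.45,4,0.35]
    - [0,0,0,-0.11,-0.45,9,0.35]
    - [0,0,0,-0.11,-0.45,14,0.35]
    - [0,0,0,-0.11,-0.45,14,0.35]

```text
t: 11.62
ee_pos: [0.4952, 0.2459, 0.2012]
orientation: [1.0, -0.012, 0.004, -0.002]
ft_force: [-0.0, -0.0, -0.8]
gripper_width: 0.0317
finger_force: 0.0
```

Request:
step_arm:
  series:
    - [0,0,0,0,-6,0,0.35]
    - [0,0,0,0,-12,0,0.35]
    - [0,0,0,0,-18,0,0.35]
    - [0,0,0,0,-24,0,0.35]
    - [0,0,0,0,-30,0,0.35]
    - [0,0,0,0,-36,0,0.35]
    - [0,0,0,0,-40,0,0.35]
    - [0,0,0,0,-40,0,0.35]

```text
t: 12.62
ee_pos: [0.4924, -0.1576, 0.1954]
orientation: [1.0, -0.015, -0.001, -0.0]
ft_force: [0.4, 0.5, 0.6]
gripper_width: 0.0322
finger_force: 0.0
```

Run:
```python
from cell import cams,ctrl
import cv2,numpy as np
from h import pts
d=cams.get_image('top');cv2.imwrite('pics/t2.png',cv2.resize(d['image'][172:248,118:252,::-1],None,fx=5.9,fy=5.9,interpolation=3))
w=pts(d);m=np.zeros(w.shape[:2],bool);m[172:248,118:252]=1
n,l=cv2.connectedComponents((m&(w[...,2]>0.048)).astype(np.uint8))
for i in range(1,n):
    q=w[l==i];print(len(q),np.median(q,0).round(4),q.min(0).round(3),q.max(0).round(3))
s=ctrl.get_state();print(s['t'],s['ee_pos'],s['ft_force'])
```

```text
191 [0.5228 0.2891 0.0592] [0.511 0.279 0.049] [0.54  0.308 0.083]
62 [0.5195 0.1469 0.0736] [0.513 0.141 0.05 ] [0.528 0.155 0.079]
102 [0.4895 0.2369 0.0764] [0.481 0.232 0.051] [0.501 0.248 0.082]
12.675 [ 0.49231587 -0.15608059  0.19554792] [ 0.47261079  0.82599026 -0.76572915]
```

View pics/t2.png

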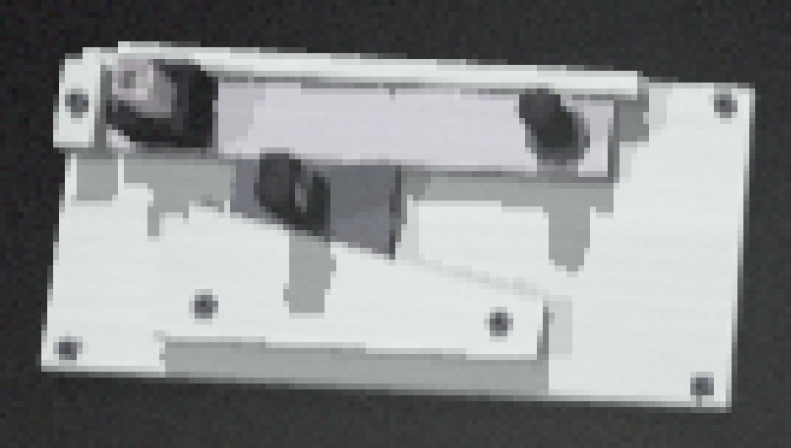

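The picture shows the holder at the stop (col 105), the bar's right end moved about 33 mm, and the wedge up against the bar. One quick numeric check of the gap, the lock and the dish stage before handing in.

Run:
```python
from cell import cams
import numpy as np
from h import pts
a=np.deg2rad(-1.64);c=np.array([.4883,.2098]);R=np.array([[np.cos(a),-np.sin(a)],[np.sin(a),np.cos(a)]])
d0=np.load('top0.npz')
d1=cams.get_image('top')
for d in(d0,d1):
    w=pts(d)[172:248,118:252];s=(w[...,:2]-c)@R;z=w[...,2]
    b=(abs(s[...,0]-.028)<.006)&(abs(z-.029)<.006)
    e=(s[...,1]>.085)&(abs(s[...,0]-.032)<.02)&(z>.036)&(z<.05)
    pl=s[(abs(z-.012)<.006)&(s[...,0]<.0)]
    print('bar y',np.nanmin(s[b][:,1]),'left',np.sort(s[b][:,1])[-6:].round(4),'stop y',s[e][:,1].min() if e.any() else None,
      np.histogram(s[e][:,1],bins=np.arange(.085,.135,.0025))[0])
    w=pts(d)[172:252,290:420];m=w[...,2]>.05
    print('dish',m.sum(),np.nanmean(w[m],0).round(4))
```

```text
bar y -0.11342599464747796 left [0.1118 0.1121 0.1129 0.1152 0.1274 0.1284] stop y 0.11085662168971216 [ 0  0  0  0  0  0  0  0  0  0  9 14 15 14 15 14  7  0  0]
dish 190 [ 0.5013 -0.2031  0.068 ]
bar y -0.0803013961121627 left [0.1121 0.1123 0.1123 0.1127 0.1129 0.1129] stop y 0.0867467071111789 [ 1  2  1  2  0  2  0  0  0  0  7 13 18 14 13 16 10  0  0]
dish 7281 [ 0.3868 -0.0906  0.5681]
```

```bash
python3 -c "
from cell import ticket
print(ticket.hand_in())"
```

```text
the job is handed in; nothing more can be done
None
```

I handed the job in at about 13 s: the cell stage's bar is home against its stop (gap within about 1 mm by camera), its wedge is jammed against the bar with about 24 N, and I never touched the dish stage, though the arm hid it in the last picture.

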